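# Dip probe through the furnace's guide bush

## Task

Take a dip reading in the small melting furnace: first turn the shutter lever on its lid to the middle one of its three marks, so that the white guide bush stands over the furnace mouth, then lift the dip probe (the thin steel stem with the thick black grip) out of the rack and lower it upright through the bush, never touching the bush or any other part of the furnace with it, until the ring on its stem is level with the top of the bush. Finish while still holding the probe still at that depth, centred in the bush with a clear gap all round; leave the stirring rod standing in the rack and the crucible and the charcoal block where they are.

Things in the scene. Friction and masses are not known exactly. Their poses are not given: they have to be found in the camera images.
- furnace: fixed round melting furnace, grey shell 168 mm across, cream lid 174 mm across, lid top 112 mm above the bench. Origin at the bench under its centre; its -x side carries a small switch box (to 125 mm from the centre, 72 mm high). Under the 40 mm mouth stands a crucible, its floor 40 mm above the bench. A light metal arc with three black line marks lies under the lever, 117 mm from its pivot.
- mouth (a point): centre of the furnace mouth, at the lid's top (112 mm above the bench)
- shutter (a joint): shutter lever's angle about its vertical pivot, which lies 60 mm from the furnace's centre on its +y side; 0 to 1.4 rad, growing clockwise from above (lever end moves to the furnace's -x). 0 = first mark, mouth covered; 0.65 = middle mark, bush over the mouth, lever along the furnace's -y; 1.4 = last mark, mouth open. Dry friction (about 1.4 N at the knob): it stays where left.
- lever_pivot (a point): point on the pivot axis of the shutter (a flat 5 mm steel piece 114 to 119 mm above the bench), at the height of the bush's top
- lever_knob (a point): the black upright knob at the lever's end, 18 mm in diameter, standing 36 mm above the lever (top 155 mm above the bench), 147 mm from the pivot, fixed to the lever; this point lies on its axis 12 mm below its top, where to grip it from above
- bush (a point): the white ceramic guide bush on the shutter, 35 mm in outer diameter, with a vertical through bore 24 mm in diameter; 60 mm from the pivot. This point is the centre of its top, 137 mm above the bench; the bush and the plate are 23 mm deep together.
- rack: fixed steel rack, 164 mm along its x, 76 mm along its y, its top plate 125 mm above the bench with two 17 mm holes 50 mm either side of its centre along its x. Origin at the bench under its centre. The probe hangs in one hole and the stirring rod in the other, either way round, each resting on its flange.
- probe: dip probe standing upright in the rack, 188 mm long, about 0.12 kg: steel stem 8 mm in diameter and 115 mm long, above it a 28 mm flange 4 mm thick, then a round black ribbed grip 21 mm in diameter from 119 to 184 mm above the tip. Origin at its tip; z runs up the stem. It is round about z.
- probe_tip (a point): lower end of the probe's stem
- probe_ring (a point): the dark depth ring round the stem, 10 mm in diameter and 3 mm high, 65 mm above the tip
- probe_grip (a point): point on the axis of the black grip where to take it, 150 mm above the tip (35 mm above the flange's underside)
- stirring_rod: dark stirring rod standing in the rack's other hole, 11 mm in diameter with a 28 mm brass collar, ending 35 mm above the rack's plate without a grip. Origin on its axis, 115 mm below the collar. To be left alone.
- crucible: loose open casting crucible, 80 x 84 x 36 mm, on the bench; origin under its centre. To be left alone.
- charcoal_block: loose black charcoal block, 66 x 96 x 32 mm, on the bench; origin under its centre. To be left alone.

How it is judged:
By the outcome, as a careful person would: the job done as asked, in the order asked, and still so for the second after the job is handed in, while the arm keeps its last pose, push and grip.
It also fails if it takes over 54 s, if anything falls off the work surface, if the arm or the gripper's body presses on something with over 40 N, if the wrist force passes 120 N, or if a joint passes its speed limit or range.

## Robot

A 7-joint arm with a two-finger parallel gripper is mounted at the origin on the work surface; the furniture and walls round the work are solid. World frame = base frame: x ahead of the robot, y to its left, z up, the work surface at z = 0. Lengths are in m, angles in rad, forces in N, time in s.
With the tool pointing down it reaches from about 0.4 to 0.75 m from the base axis. Payload 19.5 kg.
Tool frame: the origin (TCP) lies between the finger pads; the fingertips stand 22 mm ahead of it and the grasp point (between the pads) lies 3 mm ahead of it; z points along the fingers, y is the line along which they close (so a half turn about z gives the same grasp; the last joint's range is limited). The gripper opens to 85 mm and grips with 20 to 120 N. Pads are 22 mm wide; open, the fingers measure 114 mm over their backs; the gripper's body (76 mm by 85 mm) begins 54 mm behind the grasp point. The pads swing forward as they close: fully open they stand 13 mm farther back than shut.
Start: joints at [1.287, 0.707, -0.028, 1.485, 0.022, 0.951, -0.075], TCP at [0.138, -0.558, 0.253] pointing down, gripper open.
Joint ranges: [-2.71, 2.71], [-0.32, 2.16], [-1.57, 1.52], [0, 2.45], [-1.46, 4.6], [0, 2.02], [-2.83, 2.83]. Speed limits (rad/s): [1.89, 1.89, 2.57, 2.57, 3.01, 3.01, 3.01].

## Interface

Orientations are given as a rotation vector (axis times angle).
In Python, from workcell import status, optics, env gives the robot as it stands.
- The arm moves only by the tool jog_arm, never from a script. Its argument "increments" is text: rows parted by semicolons, each of 7 numbers parted by spaces: the turn, a rotation vector about the tool's x, y, z each as a share of 60 degrees, from -1 to 1, then the shift along the tool's x, y, z each as a share of 0.5 m, from -1 to 1, then the closure, from -1 (fully open) to 1 (shut). In form: wx wy wz dx dy dz hand; .... A call has 1 to 10 rows; each row is the pose to reach, as a shift and turn from the pose commanded when the call began, along the tool's axes at that moment; what a row does not reach only later rows make up. A row lasts 1/8 s, in which the tool goes at most 62.5 mm and 10.7 degrees, less where a joint would pass 70% of its speed; a pose out of reach is approached as far as the arm can. A call with a number of a shift or a turn outside -1 to 1 is refused whole. A call with a gripper value outside its range is refused whole. The fingers move at their own pace and stop on an object; the grip force is fixed at half the most. Time passes only in rows, so rows that repeat a pose let the fingers close. It gives the time, the measured TCP pose, the force, the opening and the grip force at its end, in the units of the state.
- status.get_obs(): the state, without advancing time (a new reading comes with each control period).
- optics.camera(name): name is "scene" or "top" or "wrist"; returns the picture (480x640x3 uint8, red, green, blue); there is no depth.
- optics.camera_model(name): a dict with "camera_matrix" (3x3 intrinsics, pixels), "R" (3x3) and "t" (3): a world point X has camera coordinates R X + t. Camera axes: x right, y down, z forward; pixel columns grow to the right and rows downward; lengths in m; the calibration is good to about 2 mm. A picture is of the moment at which its call begins: read the wrist's pose just before it. camera_model takes no time and is no camera call; for the wrist camera it gives the pose at the moment of the call.
- env.sign_off(): hands the job in; it is judged then, once.
The state is a dict: "time_s": time; "q": joint angles; "joint_vel": joint speeds; "joint_efforts": joint torques, N m; "tool_pos": TCP position; "orientation": TCP orientation; "contact_force": force on the tool from outside, world axes, zero at the start; "moment": the same for the moment, N m; "width": opening from 0.0 (shut) to 1.0 (fully open); "grasp_force": force on a finger pad.
Only numpy, scipy, OpenCV 4.12 (cv2) and the standard library are available. Lean on these libraries where they do the work, as an engineer would, in place of code of your own. Each camera call takes 0.05 s, during which the arm holds its last target. There are 200 camera calls.

## Working session

There is one attempt and no reset: what is moved stays moved. The work goes in short steps, Python scripts to look and compute and a tool call to move; the robot and the scene stay as the last step left them, time stands still between calls to the robot, and variables do not carry over. Pictures are saved under pics/ and viewed, at most 10 in all, crops included, and the job is handed in when it is done.

Besides the shell and the picture viewer there is one more tool, called after "Call:" as name(argument=value, ...) on one line, values as JSON. jog_arm: Moves the arm, as the interface text tells. Shift numbers are shares of 0.5 m and turn numbers shares of 60 degrees, none past 1 either way. Its arguments: {"type":"object","properties":{"increments":{"type":"string"}},"required":["increments"]}

```bash
mkdir -p pics
python3 - <<'E'
from workcell import status, optics
import cv2,numpy as np
o=status.get_obs();print({k:np.round(v,3) for k,v in o.items()})
for n in("scene","top","wrist"):
    m=optics.camera_model(n);im=optics.camera(n)
    cv2.imwrite(f"pics/{n}0.png",im[:,:,::-1])
    print(n,np.round(m["camera_matrix"],1).tolist(),np.round(m["R"],3).tolist(),"C",np.round(-m["R"].T@m["t"],3))
E
```

```text
{'time_s': np.float64(0.0), 'q': array([ 1.287,  0.707, -0.028,  1.485,  0.022,  0.951, -0.076]), 'joint_vel': array([ 0.   , -0.001, -0.   , -0.001,  0.   ,  0.001,  0.001]), 'joint_efforts': array([ 1.0000e-03, -8.8322e+01,  1.2350e+00, -2.3617e+01,  1.7000e-02,
        6.0000e-03,  0.0000e+00]), 'tool_pos': array([ 0.138, -0.558,  0.253]), 'orientation': array([-3.118, -0.379,  0.   ]), 'contact_force': array([ 0.197, -0.395,  0.594]), 'moment': array([-0.008, -0.022, -0.012]), 'grasp_force': np.float64(0.0), 'width': np.float64(1.001)}
scene [[578.6, 0.0, 327.8], [0.0, 578.6, 229.4], [0.0, 0.0, 1.0]] [[-0.696, -0.718, 0.01], [-0.354, 0.332, -0.875], [0.624, -0.612, -0.485]] C [-0.186  0.548  0.633]
top [[605.8, 0.0, 314.5], [0.0, 605.8, 239.7], [0.0, 0.0, 1.0]] [[-0.021, -0.999, -0.032], [-0.983, 0.027, -0.181], [0.181, 0.027, -0.983]] C [ 0.231 -0.085  1.263]
wrist [[340.0, 0.0, 318.2], [0.0, 340.0, 243.1], [0.0, 0.0, 1.0]] [[0.24, -0.971, -0.0], [-0.932, -0.23, 0.281], [-0.273, -0.067, -0.96]] C [ 0.206 -0.541  0.373]
```

View pics/top0.png

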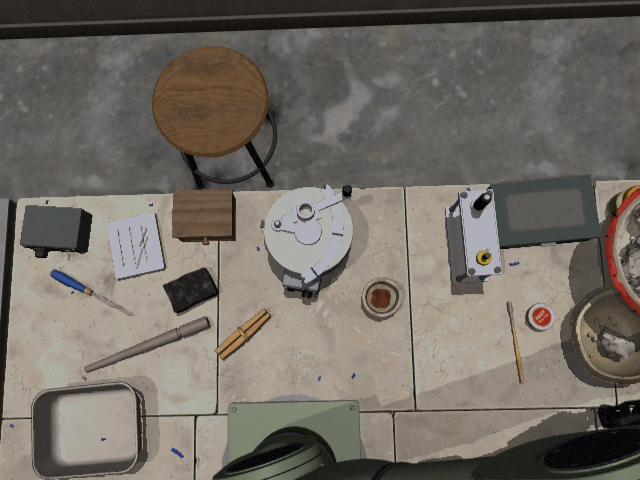

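View pics/scene0.png

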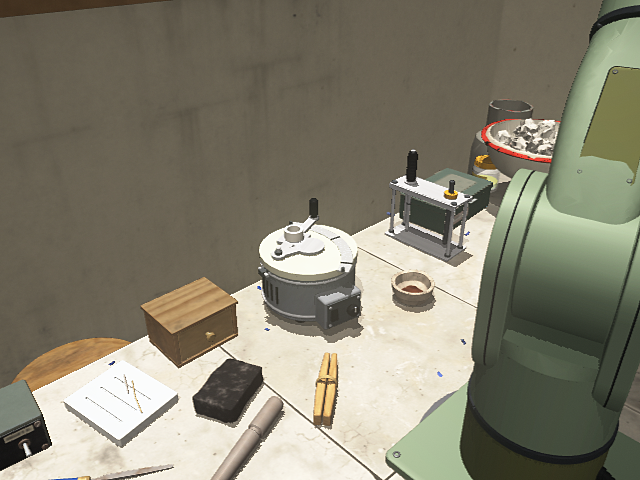

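The top view shows the furnace lid at about (308,228), pivot (277,225), bush (305,212) and knob (347,190). The rack is near (478,235), with the probe's black grip at (482,203) and the rod's brass collar at (485,257). The scene view shows the knob at (314,207), bush (293,232), grip (412,165) and rod (451,190). I'll zoom in for exact pixels.

Run:
```python
import cv2,numpy as np
t=cv2.imread("pics/top0.png");s=cv2.imread("pics/scene0.png")
f=lambda im,x,y,w,h:cv2.resize(im[y:y+h,x:x+w],(400,300),interpolation=cv2.INTER_CUBIC)
a=np.vstack([np.hstack([f(t,250,175,120,90),f(t,430,180,120,90)]),np.hstack([f(s,250,190,120,90),f(s,375,140,120,90)])])
cv2.imwrite("pics/crop0.png",a)
```

```text
(no output)
```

View pics/crop0.png

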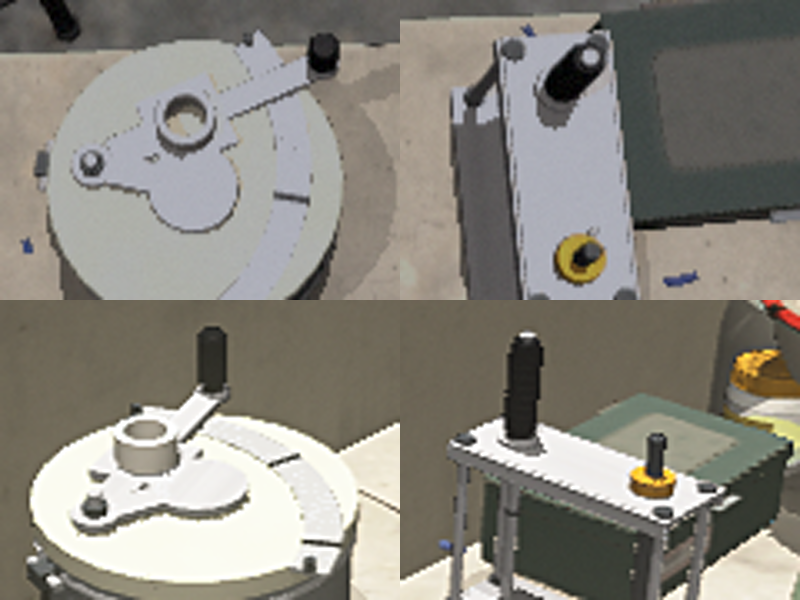

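Top crop: pivot bolt at (91,160), bush rim centre (186,115), knob top (323,42), middle mark (292,198), probe top (590,57). Scene crop: bush rim (146,432), knob top (212,332), pivot (95,505), probe top (527,337). The lever is at its first mark and needs about 0.65 rad clockwise.

```bash
cat > h.py <<'E'
import numpy as np, json
from scipy.spatial.transform import Rotation as Ro
from workcell import status, optics
def ray(m,p):
    K,R,t=map(np.array,(m["camera_matrix"],m["R"],m["t"]))
    return -R.T@t, R.T@np.linalg.solve(K,[p[0],p[1],1.])
def plane(m,p,z):
    c,d=ray(m,p);return c+d*(z-c[2])/d[2]
def tri(l):
    A=np.zeros((3,3));b=np.zeros(3)
    for m,p in l:
        c,d=ray(m,p);d/=np.linalg.norm(d);P=np.eye(3)-np.outer(d,d);A+=P;b+=P@c
    return np.linalg.solve(A,b)
def proj(m,X):
    q=np.array(m["camera_matrix"])@(np.array(m["R"])@X+np.array(m["t"]));return q[:2]/q[2]
def tool():
    o=status.get_obs();return np.array(o["tool_pos"]),Ro.from_rotvec(o["orientation"]),o
def inc(p,yaw=None):
    """jog numbers from the current pose to TCP p, tool straight down, tool x at world angle yaw"""
    P,R,o=tool(); x=[np.cos(yaw),np.sin(yaw),0];z=[0,0,-1];T=Ro.from_matrix(np.c_[x,np.cross(z,x),z])
    print("turn",np.round((R.inv()*T).as_rotvec()/np.radians(60),4),"shift",np.round(R.inv().apply(np.array(p)-P)/.5,4))
E
python3 - <<'E'
from h import *
import cv2
T=optics.camera_model("top");S=optics.camera_model("scene")
c=lambda u,v,x,y:((u+.5)/(10/3)-.5+x,(v+.5)/(10/3)-.5+y)
t=lambda u,v:c(u,v,250,175); t2=lambda u,v:c(u-400,v,430,180); s=lambda u,v:c(u,v-300,250,190); s2=lambda u,v:c(u-400,v-300,375,140)
for n,a,b,z in [("knobtop",t(323,42),s(212,331),.155),("bush",t(186,115),s(146,432),.137),("pivot",t(91,160),s(95,505),.124),("mark",t(292,198),s(284,461),.114),("probetop",t2(590,57),s2(528,337),.198),("rodtop",t2(588,253),s2(656,436),.16),("collar",t2(578,259),s2(654,484),.129)]:
    print(n,"tri",np.round(tri([(T,a),(S,b)]),4),"top",np.round(plane(T,a,z)[:2],4),"scene",np.round(plane(S,b,z)[:2],4))
im=cv2.imread("pics/top0.png");h=cv2.cvtColor(im,cv2.COLOR_BGR2HSV)
print(h[240,275],h[200,280],h[235,345],h[260,355],h[215,300])
m=cv2.inRange(h,(20,15,120),(45,70,255));m[:,:255]=0;m[:,360:]=0;m[:180]=0;m[275:]=0
m=cv2.morphologyEx(m,cv2.MORPH_OPEN,np.ones((3,3)))
k=max(cv2.findContours(m,0,1)[0],key=cv2.contourArea);e=cv2.fitEllipse(cv2.convexHull(k));print(e,cv2.contourArea(k),np.round(plane(T,e[0],.112),4))
P,R,o=tool();print(P,R.as_matrix().round(3).tolist())
E
```

```text
knobtop tri [ 0.5335 -0.1179  0.1554] top [ 0.5342 -0.1174] scene [ 0.5333 -0.1188]
bush tri [ 0.4987 -0.0383  0.1343] top [ 0.4983 -0.0382] scene [ 0.4948 -0.0353]
pivot tri [0.476  0.0173 0.1221] top [0.4763 0.0178] scene [0.4726 0.0189]
mark tri [ 0.4531 -0.0977  0.1121] top [ 0.4527 -0.0978] scene [ 0.451  -0.0954]
probetop tri [ 0.4975 -0.3676  0.196 ] top [ 0.4973 -0.3668] scene [ 0.4941 -0.3636]
rodtop tri [ 0.3961 -0.3672  0.1622] top [ 0.3964 -0.3678] scene [ 0.3989 -0.3713]
collar tri [ 0.3968 -0.3704  0.1292] top [ 0.3978 -0.3699] scene [ 0.3962 -0.3715]
[ 39  10 175] [ 75   3 174] [ 38  12 174] [ 15  35 145] [120  15 185]Traceback (most recent call last):
  File "<stdin>", line 12, in <module>
ValueError: max() iterable argument is empty
```

Distances check out: pivot to bush 60.1 mm, pivot to knob 146.9 mm, pivot to mark 117.3 mm, probe to rod 100.7 mm. The lever direction is −67.3° and the middle mark lies at −101.3°. Next I move above the knob and turn the tool so the fingers close tangentially (yaw 113°).

Call:
jog_arm(increments="0 0 -1 0.97 -0.66 0 -1;0 0 -1 0.97 -0.66 0 -1;0 0 -1 0.97 -0.66 0 -1;0 0 -1 0.97 -0.66 0 -1;0 0 -1 0.97 -0.66 0 -1;0 0 -1 0.97 -0.66 0 -1;0 0 -1 0.97 -0.66 0 -1;0 0 -1 0.97 -0.66 0 -1;0 0 -1 0.97 -0.66 0 -1;0 0 -1 0.97 -0.66 0 -1")

```text
time_s: 1.4
tool_pos: [0.5312, -0.1183, 0.253]
orientation: [-2.507, -1.892, -0.001]
contact_force: [-0.5, -0.3, -1.1]
width: 1.0
grasp_force: 0.0
```

Run:
```python
from h import *
print(tool()[0],tool()[1].as_matrix().round(3).tolist());inc([.5337,-.1178,.23],np.radians(113))
```

```text
[ 0.53117226 -0.11833059  0.25297865] [[0.274, 0.962, 0.0], [0.962, -0.274, 0.001], [0.001, -0.0, -1.0]]
turn [ 1.000e-04 -1.200e-03 -6.488e-01] shift [0.0024 0.0046 0.046 ]
```

Call:
jog_arm(increments="0 0 -0.65 0.0024 0.0046 0.046 -1;0 0 -0.65 0.0024 0.0046 0.046 -1;0 0 -0.65 0.0024 0.0046 0.046 -1;0 0 -0.65 0.0024 0.0046 0.046 -1;0 0 -0.65 0.0024 0.0046 0.046 -1;0 0 -0.65 0.0024 0.0046 0.046 -1")

```text
time_s: 2.15
tool_pos: [0.5321, -0.1212, 0.2302]
orientation: [-1.741, -2.615, -0.0]
contact_force: [0.0, -0.3, 0.3]
width: 0.996
grasp_force: 0.0
```

Run:
```python
from h import *
import cv2
m=optics.camera_model("wrist");cv2.imwrite("pics/w1.png",optics.camera("wrist")[:,:,::-1])
for n,X in dict(knob=[.5337,-.1178,.155],bush=[.4987,-.0383,.137],pivot=[.476,.0173,.124],mark=[.4531,-.0977,.114],mouth=[.4643,-.0415,.112]).items(): print(n,proj(m,np.array(X)).round(1))
inc([.5337,-.1178,.148],np.radians(113))
```

```text
knob [324.  261.9]
bush [321.6 112.1]
pivot [322.6   2.4]
mark [225.9 173.2]
mouth [270.5  98.5]
turn [-0.0001 -0.0001 -0.0047] shift [0.005  0.0056 0.1645]
```

View pics/w1.png

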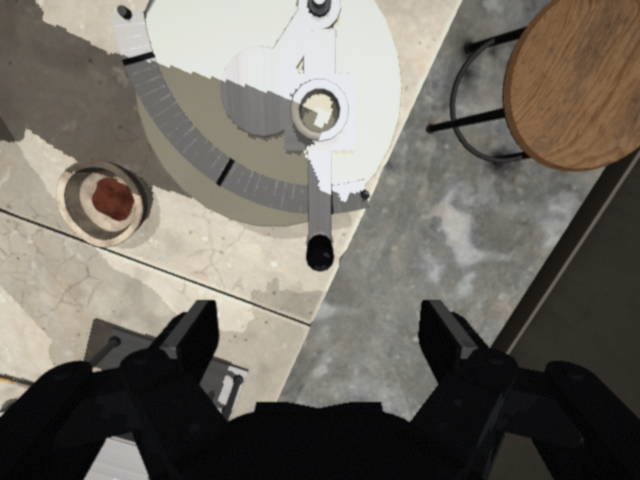

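The wrist view shows the knob top at (320,256), bush at (321,109), middle mark at (227,172) and pivot at (320,7). All fall within about 2.5 mm of prediction, and the knob is centred between the fingers. Next I descend and close.

Call:
jog_arm(increments="0 0 -0.005 0.005 0.003 0.05 -1;0 0 -0.005 0.005 0.003 0.11 -1;0 0 -0.005 0.005 0.003 0.15 -1;0 0 -0.005 0.005 0.003 0.164 -1;0 0 -0.005 0.005 0.003 0.164 -1;0 0 -0.005 0.005 0.003 0.164 1;0 0 -0.005 0.005 0.003 0.164 1;0 0 -0.005 0.005 0.003 0.164 1;0 0 -0.005 0.005 0.003 0.164 1;0 0 -0.005 0.005 0.003 0.164 1")

```text
time_s: 3.45
tool_pos: [0.5326, -0.1183, 0.1486]
orientation: [1.73, 2.622, 0.0]
contact_force: [-0.6, -0.0, 6.2]
width: 0.183
grasp_force: 58.4
```

Call:
jog_arm(increments="0 0 0 0 0 0 1;0 0 0 0 0 0 1;0 0 0 0 0 0 1")

```text
time_s: 3.82
tool_pos: [0.5326, -0.1183, 0.1486]
orientation: [1.73, 2.622, 0.0]
contact_force: [-1.1, 0.8, 7.3]
width: 0.187
grasp_force: 58.4
```

Run:
```python
from h import *
P,R,o=tool();print(P,o["width"]*85,o["grasp_force"],o["contact_force"])
pv=np.array([.476,.0173]);k=P[:2];v=k-pv;a=np.degrees(np.arctan2(v[1],v[0]));x=R.as_matrix()[:,0];print("r",np.hypot(*v),"lever",a,"tool yaw",np.degrees(np.arctan2(x[1],x[0])))
for f in np.linspace(.125,1,8):
    th=np.radians(a+(-101.3-a)*f);w=np.array([*(pv+np.hypot(*v)*np.array([np.cos(th),np.sin(th)])),P[2]])
    print(f);inc(w,np.radians(113+(-101.3-a)*f))
```

```text
[ 0.53264418 -0.11832269  0.14863438] 15.911069425625117 58.38056100939866 [-1.08153118  0.75223126  7.30351397]
r 0.14697645047887672 lever -67.33165426962722 tool yaw 113.15059269125335
0.125
turn [0.0004 0.0002 0.0733] shift [ 0.001  -0.0218 -0.    ]
0.25
turn [0.0004 0.0002 0.144 ] shift [ 0.0036 -0.0434 -0.    ]
0.375
turn [4.000e-04 1.000e-04 2.148e-01] shift [ 0.0078 -0.0648 -0.    ]
0.5
turn [4.000e-04 1.000e-04 2.856e-01] shift [ 0.0135 -0.0858 -0.    ]
0.625
turn [4.000e-04 1.000e-04 3.563e-01] shift [ 0.0208 -0.1063 -0.    ]
0.75
turn [4.000e-04 1.000e-04 4.271e-01] shift [ 2.960e-02 -1.262e-01 -1.000e-04]
0.875
turn [4.000e-04 1.000e-04 4.979e-01] shift [ 3.990e-02 -1.454e-01 -1.000e-04]
1.0
turn [4.000e-04 1.000e-04 5.686e-01] shift [ 5.150e-02 -1.638e-01 -1.000e-04]
```

The knob is gripped at r = 147.0 mm, as expected. Now I swing the lever along the arc.

Call:
jog_arm(increments="0 0 0.07 0.001 -0.022 0 1;0 0 0.144 0.0036 -0.0434 0 1;0 0 0.215 0.0078 -0.0648 0 1;0 0 0.285 0.0135 -0.0858 0 1;0 0 0.356 0.0208 -0.1063 0 1;0 0 0.427 0.0296 -0.1262 0 1;0 0 0.498 0.04 -0.1454 0 1;0 0 0.569 0.0515 -0.1638 0 1;0 0 0.569 0.0515 -0.1638 0 1;0 0 0.569 0.0515 -0.1638 0 1")

```text
time_s: 5.08
tool_pos: [0.4468, -0.1276, 0.1486]
orientation: [2.424, 1.997, -0.002]
contact_force: [-3.0, -5.2, 7.6]
width: 0.187
grasp_force: 59.0
```

Run:
```python
from h import *
import cv2
P,R,o=tool();v=P[:2]-[.476,.0173];print(P,np.hypot(*v),np.degrees(np.arctan2(v[1],v[0])),o["grasp_force"],o["contact_force"])
w=optics.camera("wrist")[:,:,::-1];cv2.imwrite("pics/w2.png",w)
t=optics.camera("top")[:,:,::-1];cv2.imwrite("pics/t2.png",t)
f=lambda im,x,y,w,h:cv2.resize(im[y:y+h,x:x+w],(400,300),interpolation=cv2.INTER_CUBIC)
cv2.imwrite("pics/c2.png",np.hstack([f(t,250,175,120,90),cv2.resize(w,(400,300))]))
```

```text
[ 0.44676319 -0.12761879  0.1486094 ] 0.14783858429655408 -101.40610153907676 59.04103837441653 [-3.04259742 -5.15412662  7.57506278]
```

View pics/c2.png

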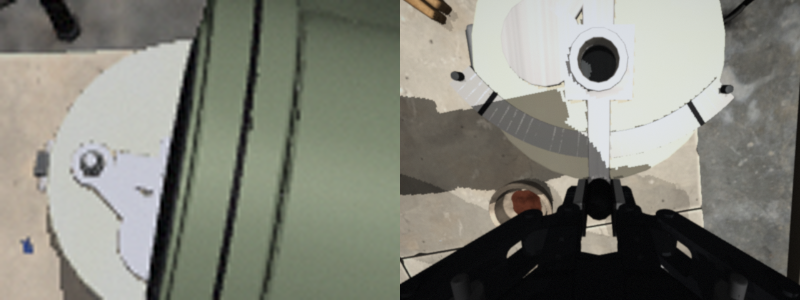

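In the wrist view (right half) the middle mark is hidden under the lever, the first mark is at about (475,178) and the last at about (141,163) in full-size pixels. The bush is at (320,101) with the dark mouth under its bore. I'll check the lever angle against the two outer marks.

Run:
```python
from h import *
import cv2
m=optics.camera_model("wrist");im=cv2.imread("pics/w2.png");g=im.max(2)
pts={}
for n,(u,v) in dict(first=(475,178),last=(141,163)).items():
    s=g[v-17:v+18,u-14:u+15]<60;l,lab,st,c=cv2.connectedComponentsWithStats(s.astype(np.uint8));i=1+np.argmax(st[1:,4]);pts[n]=c[i]+[u-14,v-17];print(n,pts[n],st[i])
b=plane(m,(320,101),.137);print("bush",b)
pv=np.array([.476,.0173]);L=lambda p:np.degrees(np.arctan2(*(p[:2]-pv)[::-1]))
A={n:plane(m,p,.1135) for n,p in pts.items()}
for n,p in A.items(): print(n,p,np.hypot(*(p[:2]-pv)),L(p))
# bush bore / outer and mouth
k=tool()[0];print("bush-knob dir",np.degrees(np.arctan2(*(k-b)[:2][::-1])),np.hypot(*(k-b)[:2]))
f,l=A["first"][:2],A["last"][:2];d=l-f;print("chord",np.hypot(*d),2*.117*np.sin(.7),"perp",np.degrees(np.arctan2(d[1],d[0])))
```

```text
first [472.28508772 179.61842105] [  0   2  25  33 228]
last [140.15210356 164.92880259] [  0   1  28  34 309]
bush [ 0.46313187 -0.04330772  0.137     ]
first [ 0.52487327 -0.08617232  0.1135    ] 0.11443390361702194 -64.717144503839
last [ 0.38012569 -0.05146099  0.1135    ] 0.11798286815983593 -144.3519370428733
bush-knob dir -100.95505794374674 0.08586705709508428
chord 0.14885140049504417 0.1507469388136197 perp 166.51477757777772
```

The outer marks imply the middle mark at −101.3° ± 0.6°, and the lever is at −101.4°, so that's good. I'll release, rise and move to the probe.

Call:
jog_arm(increments="0 0 0.569 0 0 0 -1;0 0 0 0 0 0 -1")

```text
time_s: 5.42
tool_pos: [0.4472, -0.1266, 0.1484]
orientation: [2.424, 1.998, -0.0]
contact_force: [0.5, 0.7, 0.2]
width: 0.604
grasp_force: 0.0
```

I typed a stray turn in the first row, so the tool twisted briefly while opening and came back. I'll re-check the lever once clear of it.

Call:
jog_arm(increments="0 0 0 0 0 0 -1;0 0 0 0 0 0 -1;0 0 0 0 0 0 -1;0 0 0 0 0 -0.05 -1;0 0 0 0 0 -0.12 -1;0 0 0 0 0 -0.2 -1;0 0 0 0 0 -0.22 -1;0 0 0 0 0 -0.22 -1;0 0 0 0 0 -0.22 -1")

```text
time_s: 6.55
tool_pos: [0.4468, -0.1268, 0.2573]
orientation: [-2.423, -1.997, 0.001]
contact_force: [0.1, -0.3, -0.5]
width: 0.999
grasp_force: 0.0
```

Run:
```python
from h import *
import cv2
P,R,o=tool();print(P,o["width"])
m=optics.camera_model("wrist");w=optics.camera("wrist")[:,:,::-1];cv2.imwrite("pics/w3.png",w)
np.save("w3m.npy",m,allow_pickle=True)
for n,X in dict(knob=[.447,-.1268,.155],bush=[.4643,-.0415,.137],pivot=[.476,.0173,.124],mark=[.4531,-.0977,.114]).items(): print(n,proj(m,np.array(X)).round(1))
inc([.4975,-.3676,.26],np.radians(79))
```

```text
[ 0.44678837 -0.12677109  0.2573237 ] 0.9990369470080152
knob [319.8 251.6]
bush [321.  118.7]
pivot [321.5  22.5]
mark [320.3 199.1]
turn [-0.0015 -0.0002  0.0001] shift [-0.4535  0.1914 -0.0057]
```

View pics/w3.png

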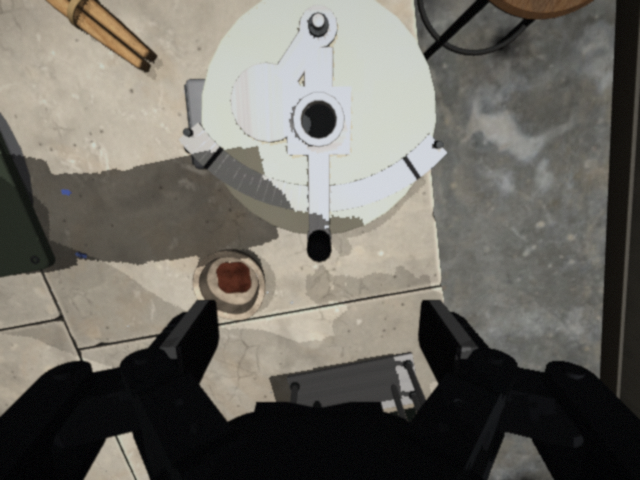

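The lever is undisturbed: knob at (319,245), bush centre (320,118), pivot (318,22), marks at (213,156) and (414,167). All match prediction within about 1 mm. Next I move over the probe.

Call:
jog_arm(increments="0 0 0 -0.4535 0.19 -0.006 -1;0 0 0 -0.4535 0.19 -0.006 -1;0 0 0 -0.4535 0.19 -0.006 -1;0 0 0 -0.4535 0.19 -0.006 -1;0 0 0 -0.4535 0.19 -0.006 -1;0 0 0 -0.4535 0.19 -0.006 -1;0 0 0 -0.4535 0.19 -0.006 -1;0 0 0 -0.4535 0.19 -0.006 -1")

```text
time_s: 7.6
tool_pos: [0.4973, -0.3668, 0.2615]
orientation: [-2.423, -2.0, -0.0]
contact_force: [-0.7, 0.1, 0.1]
width: 0.996
grasp_force: 0.0
```

Run:
```python
from h import *
import cv2
P,R,o=tool();print(P)
m=optics.camera_model("wrist");w=optics.camera("wrist")[:,:,::-1];cv2.imwrite("pics/w4.png",w)
for n,X in dict(ptop=[.4975,-.3676,.198],pbase=[.4975,-.3676,.129],rodtop=[.397,-.369,.16]).items(): print(n,proj(m,np.array(X)).round(1))
T=optics.camera_model("top");t=optics.camera("top")[:,:,::-1];cv2.imwrite("pics/t4.png",t)
# bush top rim: bright pixels fit in top view
print("bush in top",proj(T,np.array([.464,-.0415,.137])).round(1))
inc([.4975,-.3676,.163],np.radians(79))
f=lambda im,x,y,w,h:cv2.resize(im[y:y+h,x:x+w],(400,300),interpolation=cv2.INTER_CUBIC)
cv2.imwrite("pics/c4.png",np.hstack([f(t,250,175,120,90),cv2.resize(w[120:420,120:520],(400,300))]))
```

```text
[ 0.49732553 -0.36684557  0.26147147]
ptop [320.  273.3]
pbase [319.5 240.5]
rodtop [179.4 280.6]
bush in top [307.5 226.7]
turn [0.     0.     0.0008] shift [-0.0008  0.0007  0.1969]
```

View pics/c4.png

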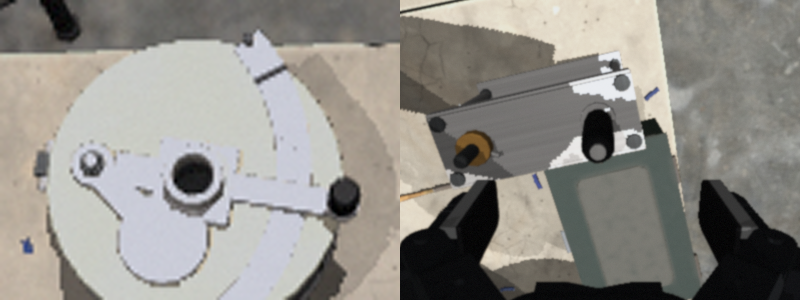

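The top view (left) shows the bush at (307.0,227.4) against a predicted (307.5,226.7), so it is over the mouth within about 1 mm. The wrist view (right) shows the probe cap at (317,272) against (320,273), centred between the fingers. Next I descend and grip.

Call:
jog_arm(increments="0 0 0 -0.001 0 0.06 -1;0 0 0 -0.001 0 0.13 -1;0 0 0 -0.001 0 0.18 -1;0 0 0 -0.001 0 0.197 -1;0 0 0 -0.001 0 0.197 -1;0 0 0 -0.001 0 0.197 1;0 0 0 -0.001 0 0.197 1;0 0 0 -0.001 0 0.197 1;0 0 0 -0.001 0 0.197 1;0 0 0 -0.001 0 0.197 1")

```text
time_s: 8.95
tool_pos: [0.4971, -0.3681, 0.1631]
orientation: [2.424, 1.998, 0.0]
contact_force: [-1.4, 1.4, 6.4]
width: 0.23
grasp_force: 58.4
```

Call:
jog_arm(increments="0 0 0 0 0 0 1;0 0 0 0 0 0 1;0 0 0 0 0 0 1")

```text
time_s: 9.32
tool_pos: [0.4971, -0.3681, 0.1631]
orientation: [2.424, 1.998, 0.0]
contact_force: [-2.3, 1.7, 6.1]
width: 0.233
grasp_force: 58.4
```

The grip is secure (about 20 mm opening, 58 N). I lift straight up 185 mm.

Call:
jog_arm(increments="0 0 0 0 0 -0.02 1;0 0 0 0 0 -0.06 1;0 0 0 0 0 -0.11 1;0 0 0 0 0 -0.17 1;0 0 0 0 0 -0.23 1;0 0 0 0 0 -0.29 1;0 0 0 0 0 -0.34 1;0 0 0 0 0 -0.37 1;0 0 0 0 0 -0.37 1;0 0 0 0 0 -0.37 1")

```text
time_s: 10.58
tool_pos: [0.4968, -0.3679, 0.3472]
orientation: [-2.423, -1.998, 0.0]
contact_force: [-0.4, -0.8, -2.1]
width: 0.227
grasp_force: 58.6
```

Run:
```python
from h import *
P,R,o=tool();print(P,o["width"],o["grasp_force"],o["contact_force"])
inc([.4637,-.0415,.348],np.radians(79))
# wrapping up: intermediate stand-off west of the bush for a check
inc([.4637,-.1415,.348],np.radians(79))
```

```text
[ 0.49684951 -0.36794055  0.34720927] 0.22712438950667097 58.60011365264654 [-0.35868093 -0.77167906 -2.05441658]
turn [-0.0008 -0.0004  0.0003] shift [ 0.6283 -0.1895 -0.0012]
turn [-0.0008 -0.0004  0.0003] shift [ 0.432  -0.1514 -0.0013]
```

Call:
jog_arm(increments="0 0 0 0.04 -0.012 0 1;0 0 0 0.12 -0.036 0 1;0 0 0 0.21 -0.063 0 1;0 0 0 0.3 -0.09 0 1;0 0 0 0.39 -0.118 0 1;0 0 0 0.48 -0.145 0 1;0 0 0 0.56 -0.169 0 1;0 0 0 0.61 -0.184 0 1;0 0 0 0.628 -0.1895 0 1;0 0 0 0.628 -0.1895 0 1")

```text
time_s: 11.82
tool_pos: [0.4638, -0.042, 0.3476]
orientation: [-2.424, -1.999, 0.001]
contact_force: [-0.2, 0.1, -0.2]
width: 0.226
grasp_force: 58.7
```

Run:
```python
from h import *
import cv2
P,R,o=tool();print(P,o["width"],o["grasp_force"],o["contact_force"])
m=optics.camera_model("wrist");w=optics.camera("wrist")[:,:,::-1];cv2.imwrite("pics/w5.png",w)
S=optics.camera_model("scene");s=optics.camera("scene")[:,:,::-1];cv2.imwrite("pics/s5.png",s)
for n,X in dict(tip=[*P[:2],P[2]-.153],ring=[*P[:2],P[2]-.088],flange=[*P[:2],P[2]-.036],bush=[.4637,-.0415,.137]).items(): print(n,proj(m,np.array(X)).round(1),proj(S,np.array(X)).round(1))
f=lambda im,x,y,w,h:cv2.resize(im[y:y+h,x:x+w],(400,600),interpolation=cv2.INTER_CUBIC)
cv2.imwrite("pics/c5.png",np.hstack([f(s,240,110,100,150),f(w,220,90,200,300)]))
```

```text
[ 0.46383437 -0.04198481  0.34759262] 0.22594398359629755 58.72055646032095 [-0.16472122  0.12166606 -0.19197769]
tip [319.1 232.9] [307.8 204.7]
ring [319.4 258.4] [307.6 169.1]
flange [319.7 292.2] [307.3 139. ]
bush [318.8 217.8] [307.9 234.4]
```

View pics/c5.png

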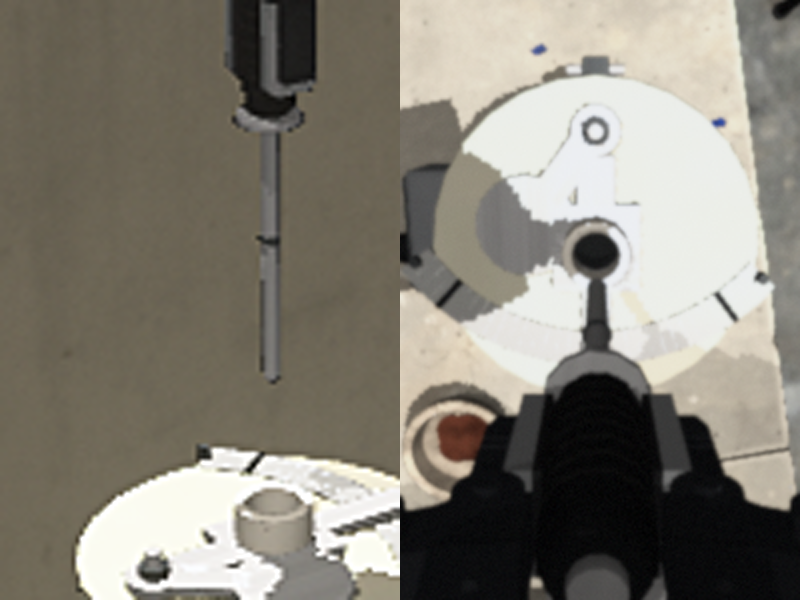

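The scene crop shows the stem upright, with the tip at (307.6,204.9), ring (306.9,169.9) and bush rim centre (308.4,236). The wrist crop shows the tip at (318.5,231.5) and bush centre (318.5,216). Both are close to prediction. I lower until the tip is about 10 mm over the bush and compare again there.

Call:
jog_arm(increments="0 0 0 0 0 0.03 1;0 0 0 0 0 0.06 1;0 0 0 0 0 0.085 1;0 0 0 0 0 0.09 1;0 0 0 0 0 0.09 1")

```text
time_s: 12.55
tool_pos: [0.464, -0.0422, 0.303]
orientation: [2.425, 1.998, 0.0]
contact_force: [0.3, -0.1, -1.0]
width: 0.232
grasp_force: 58.7
```

Run:
```python
from h import *
import cv2
P,R,o=tool();print(P,o["width"],o["contact_force"])
m=optics.camera_model("wrist");w=optics.camera("wrist")[:,:,::-1];cv2.imwrite("pics/w6.png",w)
S=optics.camera_model("scene");s=optics.camera("scene")[:,:,::-1];cv2.imwrite("pics/s6.png",s)
b=np.array([.4637,-.0415,.137])
for n,X in dict(tip=[*P[:2],P[2]-.153],ring=[*P[:2],P[2]-.088],bush=b,bx=b+[.01,0,0],by=b+[0,.01,0]).items(): print(n,proj(m,np.array(X)).round(1),proj(S,np.array(X)).round(1))
f=lambda im,x,y,w,h:cv2.resize(im[y:y+h,x:x+w],(400,600),interpolation=cv2.INTER_CUBIC)
cv2.imwrite("pics/c6.png",np.hstack([f(s,282,180,50,75),f(w,270,150,100,150)]))
```

```text
[ 0.46398612 -0.04217949  0.30299199] 0.2319409131917719 [ 0.30533146 -0.12676955 -0.986943  ]
tip [319.1 232.9] [308.1 227.7]
ring [319.3 258.3] [307.8 193.7]
bush [318.6 228.5] [307.9 234.4]
bx [329.9 226.3] [304.1 232.3]
by [316.3 217.3] [303.7 236.3]
```

View pics/c6.png

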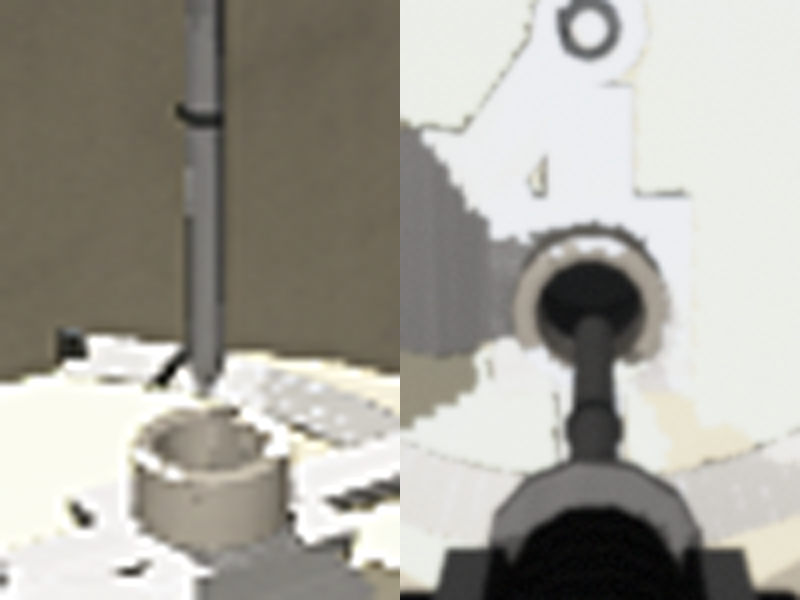

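The scene crop shows the tip at (307.8,229) above the bush rim centre (308.2,235). The wrist crop shows the tip at (318.3,229.5 plus the stem radius) and rim centre (317.8,227.5). Stem and bush agree within about 1 mm. I apply a tiny correction and lower to near the final depth.

Call:
jog_arm(increments="0 0 0 0.0018 -0.0014 0 1;0 0 0 0.0018 -0.0014 0 1;0 0 0 0.0018 -0.0014 0.015 1;0 0 0 0.0018 -0.0014 0.035 1;0 0 0 0.0018 -0.0014 0.055 1;0 0 0 0.0018 -0.0014 0.075 1;0 0 0 0.0018 -0.0014 0.095 1;0 0 0 0.0018 -0.0014 0.115 1;0 0 0 0.0018 -0.0014 0.13 1;0 0 0 0.0018 -0.0014 0.14 1")

```text
time_s: 13.9
tool_pos: [0.4633, -0.0407, 0.2324]
orientation: [-2.424, -1.998, 0.0]
contact_force: [0.4, 0.7, -1.4]
width: 0.227
grasp_force: 58.7
```

Call:
jog_arm(increments="0 0 0 0 0 0.008 1;0 0 0 0 0 0.016 1;0 0 0 0 0 0.016 1;0 0 0 0 0 0.016 1;0 0 0 0 0 0.016 1")

```text
time_s: 14.52
tool_pos: [0.4634, -0.0407, 0.225]
orientation: [2.424, 1.998, 0.0]
contact_force: [0.6, 0.1, -1.1]
width: 0.228
grasp_force: 58.7
```

Run:
```python
from h import *
import cv2
P,R,o=tool();print(P,o["width"],o["contact_force"],o["moment"],np.abs(o["joint_vel"]).max(),R.as_matrix()[:,2].round(4))
m=optics.camera_model("wrist");w=optics.camera("wrist")[:,:,::-1];cv2.imwrite("pics/w7.png",w)
S=optics.camera_model("scene");s=optics.camera("scene")[:,:,::-1];cv2.imwrite("pics/s7.png",s)
b=np.array([.4637,-.0415,.137])
for n,X in dict(ring=[*P[:2],P[2]-.088],flange=[*P[:2],P[2]-.038],bush=b,bz=b+[0,0,.01]).items(): print(n,proj(m,np.array(X)).round(1),proj(S,np.array(X)).round(1))
f=lambda im,x,y,w,h:cv2.resize(im[y:y+h,x:x+w],(400,600),interpolation=cv2.INTER_CUBIC)
cv2.imwrite("pics/c7.png",np.hstack([f(s,282,190,50,75),f(w,270,180,100,150)]))
```

```text
[ 0.46340651 -0.04072372  0.22495295] 0.22844632926656827 [ 0.6330294   0.1309351  -1.07724083] [-0.03591105  0.0549438  -0.02236863] 0.0014068699287625066 [ 3.e-04  1.e-04 -1.e+00]
ring [319.3 258.4] [307.7 234.6]
flange [319.6 290.5] [307.5 209. ]
bush [319.9 259.4] [307.9 234.4]
bz [320.  264.7] [307.9 229.4]
```

View pics/c7.png

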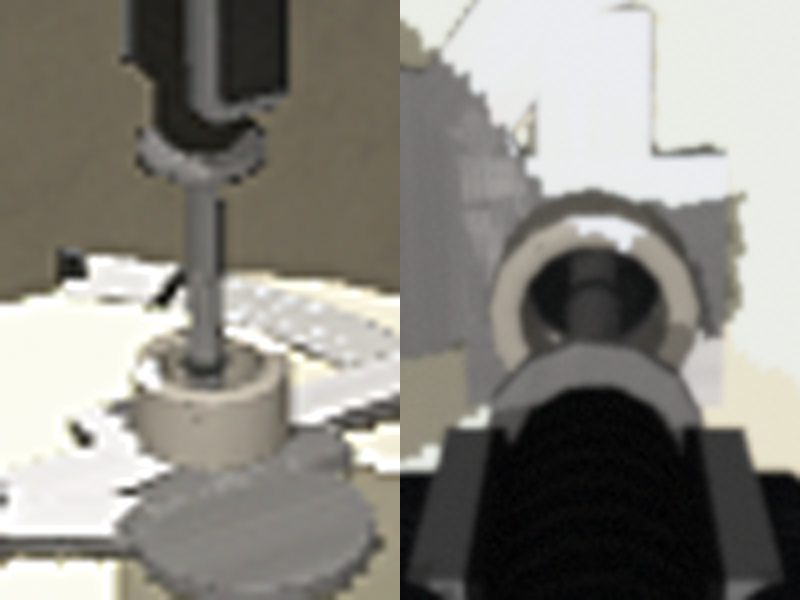

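The ring sits level with the bush's top: in the scene crop its centre is at row 361 against the rim plane at 360. The stem is centred within about 1 mm in both views (scene x 205 vs 210 at 8× zoom, wrist 593 vs 593.5). Forces are near zero and the arm is still, so I'll hand the job in.

```bash
python3 -c "
from workcell import env
print(env.sign_off())"
```

```text
the job is handed in; nothing more can be done
None
```

The job is handed in at about 15 s: the shutter is on the middle mark, and the probe is held still and upright in the bush, centred within about 1 mm, with its ring level with the bush's top and no sign of contact on the way down; I never touched the rod, crucible or charcoal.

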